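# Hang the fish tongs and finish the ferrule row on the drying rack

## Robot

A 6-joint arm with a two-finger parallel gripper is mounted at the origin on the work surface. World frame = base frame: x ahead of the robot, y to its left, z up, the work surface at z = 0. Lengths are in m, angles in rad, forces in N, time in s.
With the tool pointing down it reaches from about 0.325 to 0.9 m from the base axis. Payload 6.1 kg.
Tool frame: the origin (TCP) lies at the very end of the fingers, on their centre line; the grasp point (between the pads) lies 19 mm behind it (ctrl.hold_point_z is the z of the grasp point in the tool frame, in m); z points along the fingers, y is the line along which they close (so a half turn about z gives the same grasp; the last joint's range is limited). The gripper opens to 87 mm and grips with 3 to 60 N. Pads are 19 mm wide; open, the fingers measure 117 mm over their backs; the gripper's body (75 mm by 190 mm) begins 51 mm behind the grasp point.
Start: joints at [-1.396, 0.22, 1.526, -0, 1.395, -0.126], TCP at [0.185, -0.597, 0.223] pointing down, gripper open.
Joint ranges: [-2.98, 2.98], [-0.91, 2.08], [0.09, 2.57], [-1.24, 4.39], [0.2, 2.65], [-2.68, 2.68]. Speed limits (rad/s): [2.57, 2.57, 3.01, 3.14, 3.14, 3.14].

## Interface

Orientations are given as [roll, pitch, yaw] about the fixed x, y, z axes, in that order (R = Rz(yaw) Ry(pitch) Rx(roll)).
In Python, from plant import ctrl, jaws, imaging, ticket gives the robot as it stands. Calls block until the motion is done:
- ctrl.move_pose(position, orientation): joint-space move of the TCP to a pose.
- ctrl.move_straight(position, ori=None, velocity=0.15, force_limit=None): straight line of the TCP; ori=None keeps the orientation; velocity is the mean speed in m/s. With force_limit (N) it stops when the force on the tool has changed by that much, and returns True; else False.
- ctrl.movej(angles): joint-space move.
- jaws.let_go() and jaws.grasp(): open the fingers fully, or close them until they stop; the grip force is fixed at half the most.
- ctrl.wait(seconds).
- ctrl.inverse_kinematics(position, orientation): joint angles nearest the present ones, or None.
- ctrl.observe(): the state.
- imaging.grab_frame(name): name is "scene" or "top" or "wrist"; returns the picture (420x560x3 uint8, red, green, blue); there is no depth.
- imaging.calibration(name): a dict with "intrinsics" (3x3 intrinsics, pixels), "rvec" (rotation vector, rad) and "tvec" (3), from world to camera coordinates, as OpenCV has them. Camera axes: x right, y down, z forward; pixel columns grow to the right and rows downward; lengths in m; the calibration is good to about 2 mm. The wrist camera is an equidistant fisheye: a pixel r from the principal point sees the ray r / f radians off the axis. A picture is of the moment at which its call begins: read the wrist's pose just before it. calibration takes no time and is no camera call; for the wrist camera it gives the pose at the moment of the call.
A pose or a line that the arm cannot do raises ctrl.Unreachable and nothing moves.
- ticket.job_done(): hands the job in; it is judged then, once.
The state is a dict: "time": time; "joint_pos": joint angles; "qd": joint speeds; "joint_efforts": joint torques, N m; "ee_pos": TCP position; "orientation": TCP orientation; "contact_force": force on the tool from outside, world axes, zero at the start; "moment": the same for the moment, N m; "opening": opening from 0.0 (shut) to 1.0 (fully open); "finger_force": force on a finger pad.
Only numpy, scipy, OpenCV 4.12 (cv2) and the standard library are available. Lean on these libraries where they do the work, as an engineer would, in place of code of your own. Each camera call takes 0.05 s, during which the arm holds its last target. There are 200 camera calls.

## Task

Put the washed tackle up to dry on the oak rack: drape the fish tongs over the steel bar, between its two red collars, one leg each side and square across the bar, hanging free, and stand the two loose brass ferrules upright on the two empty cork pads, each wholly on its pad, so that the row of three is complete. Set everything down without dropping it, and leave the ferrule already in the row, the lure tin, the reel and the net gauge where they are.

Things in the scene. Friction and masses are not known exactly. Their poses are not given: they have to be found in the camera images.
- rack: fixed drying rack: oak board 200 (x) by 280 mm (y), 10 mm thick, on the table; origin at the centre of its underside, z up. A row of three cork pads along y lies toward its -x edge (the robot's side), the steel bar along y toward its +x edge, on two dark wooden posts, 22 by 18 mm, at x = 70, y = -128 and +128 mm, tops 156 mm above the table.
- bar_mid (a point): midpoint of the bar's axis, 70 mm in +x from the rack's origin, 145 mm above the table; axes as the rack's. Steel bar 14 mm in diameter along y; two red collars on it (24 mm diameter, 8 mm thick) have their inner faces 50 mm to each side of this point.
- pad_left (a point): centre of the top of the cork pad at the rack's +y end, a flush disc 44 mm in diameter, 10 mm above the table, 50 mm in -x and 65 mm in +y from the rack's origin; axes as the rack's; empty at the start
- pad_mid (a point): the same for the middle pad, at y = 0 of the rack; a ferrule stands on it at the start
- pad_right (a point): the same for the pad at the rack's -y end, 65 mm in -y; empty at the start
- tongs: rigid aluminium fish tongs, 170 g, an inverted U standing on its two jaws, 56 (x) by 28 (y) by 156 mm high; origin at the centre of its underside, z up, legs at -x and +x. Legs 48 mm apart inside; jaws (lowest 16 mm) leave a mouth of 38 mm; 45 degree shoulders from 82 mm up lead to a flat bow, inside at 96, outside at 100 mm. Cork grip on top, 20 (x) by 24 mm (y), from 106 to 154 mm.
- tongs_bow (a point): centre of the flat inside of the tongs' bow, 96 mm above the tongs' underside; axes as the tongs'. When they hang, this rests on top of the bar.
- tongs_grip (a point): point to hold in the cork grip, on its axis, 135 mm above the tongs' underside; axes as the tongs'
- ferrule_a: loose brass rod ferrule, a plain upright cylinder 24 mm in diameter (thin raised rings 25 mm) and 55 mm high, about 90 g, with a dark disc on its top end; origin at the centre of its underside, z up through its top
- ferrule_b: loose brass rod ferrule, a plain upright cylinder 24 mm in diameter (thin raised rings 25 mm) and 55 mm high, about 90 g, with a dark disc on its top end; origin at the centre of its underside, z up through its top; the same as ferrule_a, either may go on either empty pad
- ferrule_mid: the ferrule already in the row, on the middle pad: brass rod ferrule, a plain upright cylinder 24 mm in diameter (thin raised rings 25 mm) and 55 mm high, about 90 g, with a dark disc on its top end; origin at the centre of its underside, z up through its top
- lure_tin: bystander: dull zinc lure tin, 88 by 63 mm, 32 mm high; origin at the centre of its underside
- reel: bystander: bronze trolling reel with side brake lever, foot 110 by 70 mm, about 136 mm wide over its handle and 123 mm high; origin at the centre of its foot
- net_gauge: bystander: flat pine net gauge, 32 mm wide, 175 mm long, 10 mm thick, lying flat along its y; origin under the middle of its 130 mm wide part, the narrower handle lies at +y
Mind the look-alikes: they are no part of the job. Leave any blue or turquoise look-alike of the ferrule_b alone.

How it is judged:
By the outcome, as a careful person would: the job done as asked, in the order asked, and still so for the second after the job is handed in, with the robot touching nothing.
It also fails if it takes over 72 s, if anything falls off the work surface, if the arm or the gripper's body presses on something with over 40 N, if the wrist force passes 120 N, or if a joint passes its speed limit or range.

## Working session

There is one attempt and no reset: what is moved stays moved. The work goes in short steps, each a Python script; the robot and the scene stay as the last script left them, time stands still between calls to the robot, and variables do not carry over. Pictures are saved under pics/ and viewed, at most 10 in all, crops included, and the job is handed in when it is done.

```bash
ls; mkdir -p pics
python3 - <<'E'
from plant import ctrl, jaws, imaging, ticket
import cv2
for n in("scene","top"):
    cv2.imwrite(f"pics/{n}0.png",imaging.grab_frame(n)[:,:,::-1]); print(n,imaging.calibration(n))
print(ctrl.observe(),ctrl.hold_point_z)
E
```

```text
pics
scene {'intrinsics': array([[482.60525814,   0.        , 280.97563542],
       [  0.        , 482.60525814, 201.28905894],
       [  0.        ,   0.        ,   1.        ]]), 'rvec': array([ 1.37737356,  1.95995056, -1.05837163]), 'tvec': array([ 0.21079614, -0.18742765,  1.5210118 ])}
top {'intrinsics': array([[407.44556289,   0.        , 280.37203574],
       [  0.        , 407.44556289, 207.18163612],
       [  0.        ,   0.        ,   1.        ]]), 'rvec': array([ 2.15582813, -2.20392686,  0.13049611]), 'tvec': array([0.00898599, 0.55984886, 0.97068213])}
{'time': 0.1, 'joint_pos': array([-1.39609674e+00,  2.21169885e-01,  1.52751479e+00, -1.20609210e-06,
        1.39469837e+00, -1.26114441e-01]), 'qd': array([-0.00173434, -0.00133995, -0.00164465,  0.00104112,  0.00078855,
       -0.00071936]), 'joint_efforts': array([ 1.90727587e-03, -4.95943058e+01, -3.88520265e+01,  7.01951981e-02,
        5.14709170e-02, -3.86971419e-05]), 'ee_pos': array([ 0.18507376, -0.59637388,  0.22152306]), 'orientation': array([-3.13981633e+00, -2.24018708e-04,  3.00814039e-01]), 'contact_force': array([ 0.02324575, -0.89533539, -0.19922838]), 'moment': array([ 0.02873987, -0.01457991, -0.00481509]), 'finger_force': 0.0, 'opening': 1.0009425376615804} -0.0187
```

View pics/top0.png

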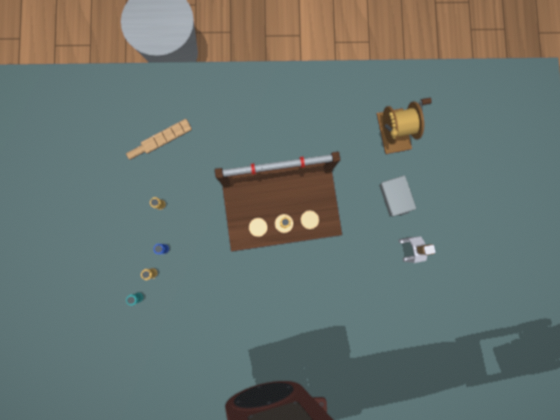

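View pics/scene0.png

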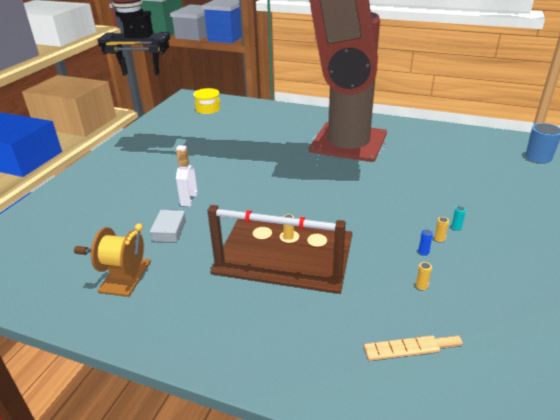

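The candidates are:
- **Brass ferrules:** top view (157,203) and (148,274); scene view (424,276) and (442,229).
- **Look-alikes, to leave alone:** blue at top (161,249), turquoise at top (133,299).
- **Ferrule already in the row:** top (284,223).
- **Tongs:** top (415,249), scene (187,180). The grey tin at (398,196) and the reel at (404,123) are bystanders.

Next is the close crop to check this choice.

```bash
cat > h.py <<'E'
import numpy as np, cv2
from plant import ctrl, jaws, imaging, ticket
def cam(n):
    c=imaging.calibration(n); return c["intrinsics"],cv2.Rodrigues(c["rvec"])[0],c["tvec"]
def at(n,uv,z):
    K,R,t=cam(n); d=R.T@np.linalg.solve(K,[*uv,1]); o=-R.T@t
    return o+d*(z-o[2])/d[2]
def proj(n,P):
    c=imaging.calibration(n)
    return cv2.projectPoints(np.float64(P).reshape(-1,1,3),c["rvec"],c["tvec"],c["intrinsics"],None)[0].reshape(-1,2)
E
python3 - <<'E'
from h import *
t=cv2.imread("pics/top0.png"); s=cv2.imread("pics/scene0.png")
f=lambda im,x,y,w,h,k:cv2.resize(im[y:y+h,x:x+w],(w*k,h*k),interpolation=cv2.INTER_CUBIC)
out=np.zeros((600,800,3),np.uint8)
def put(a,x,y): out[y:y+a.shape[0],x:x+a.shape[1]]=a[:600-y,:800-x]
put(f(t,120,190,57,120,5),0,0)       # ferrules
put(f(t,385,220,62,60,5),290,0)    # tongs
put(f(t,210,145,137,60,3),290,305)
put(f(s,165,140,45,75,4),610,0)
put(f(t,210,205,137,38,3),290,486)
cv2.imwrite("pics/crop1.png",out)
for n,uv in dict(fa=(157,200.5),fb=(147.5,272)).items(): print(n,at("top",uv,.055))
print(at("top",(258,227),.01),at("top",(310,219.5),.01),at("top",(430,249.5),.154),at("top",(219,174),.156),at("top",(336,157),.156))
E
```

```text
fa [0.57932012 0.28966145 0.055     ]
fb [0.41189352 0.31052668 0.055     ]
[0.51347372 0.0528631  0.01      ] [ 0.5292998  -0.07682469  0.01      ] [ 0.44997422 -0.31759696  0.154     ] [0.62147184 0.12940984 0.156     ] [ 0.65386006 -0.12365021  0.156     ]
```

View pics/crop1.png

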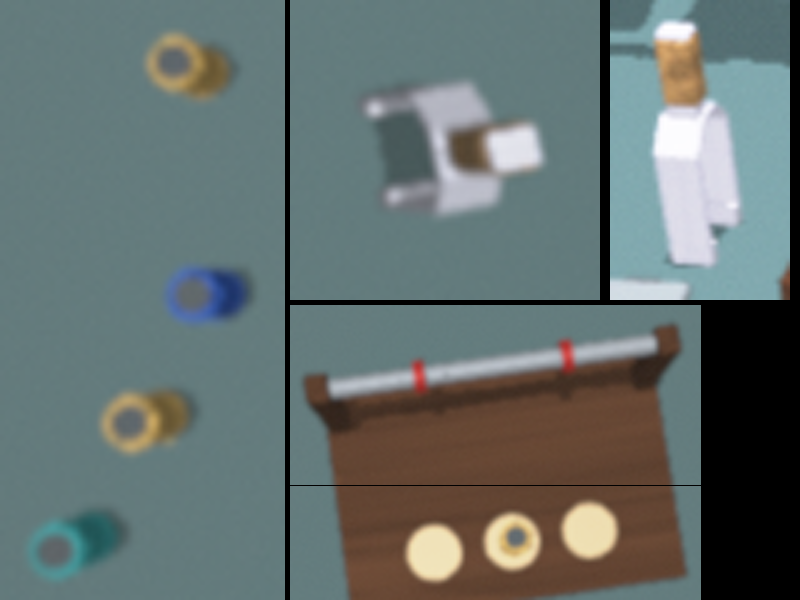

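The crop confirms the choice: the brass ferrules have dark tops at top pixels (154.5,202.3) and (145.7,274.0). The blue (158.4,248.5) and turquoise (131,300) stay out of it. The tongs' grip cap is at (429.5,249). Next I fit the poses and check them against the scene camera.

```bash
cat > m.py <<'E'
from h import *
from scipy.optimize import least_squares
def tf(p,L):
    x,y,a=p; L=np.atleast_2d(L); c,s=np.cos(a),np.sin(a)
    return np.c_[x+c*L[:,0]-s*L[:,1],y+s*L[:,0]+c*L[:,1],L[:,2]]
def fit(obs,p0):
    f=lambda p:np.concatenate([(proj(n,tf(p,L))-np.array(uv)).ravel() for n,L,uv in obs])
    r=least_squares(f,p0); return r.x,np.round(r.fun.reshape(-1,2),1).tolist()
padc=[[-.05,.065,.01],[-.05,-.065,.01]]; col=[[.07,.054,.157],[.07,-.054,.157]]
rack,res=fit([("top",padc,[(257.7,226.7),(309.5,219.4)]),("top",col,[(252.7,168.5),(302.2,161.8)]),
 ("scene",padc,[(317,240),(262,232.5)])],[.57,0,.1])
E
python3 - <<'E'
from m import *
print("rack",rack,res)
for n,uv in dict(fa=(154.5,202.3),fb=(145.7,274),blue=(158.4,248.5),turq=(130.8,299.8)).items():
    p=at("top",uv,.055); print(n,p,proj("scene",p))
c=lambda x,y:((x-290)/5+385-.4,y/5+220-.4)
g=at("top",c(514.7,147),.154); print("grip",g,proj("scene",g),"seen 181.4,147.6")
for a,b,z in(((470,82),(500,207),.082),((415,92),(437,213),.082),((365,105),(388,205),.016),((485,127),(493,172),.154),((538,122),(543,166),.154)):
    A,B=at("top",c(*a),z),at("top",c(*b),z); d=A-B; print(np.linalg.norm(d),np.degrees(np.arctan2(d[1],d[0])), (A+B)[:2]/2)
print(ctrl.inverse_kinematics([g[0],g[1],.33],[np.pi,0,.2]))
E
```

```text
rack [ 0.57015626 -0.00457178  0.11752678] [[-0.2, 0.6], [-0.2, 0.6], [-0.2, -0.7], [-0.0, -0.7], [-0.3, -0.5], [-0.1, -0.4]]
fa [0.57514298 0.29552757 0.055     ] [[424.48749493 264.99930217]]
fb [0.40738098 0.31465288 0.055     ] [[442.3174051  219.35098926]]
blue [0.4658504  0.28561452 0.055     ] [[425.90397971 231.96832553]]
turq [0.34913531 0.34835293 0.055     ] [[459.76938772 207.97370599]]
grip [ 0.45105638 -0.31667258  0.154     ] [[180.08156693 147.80419076]] seen 181.4,147.6
0.0586606758999612 10.416315274026623 [ 0.45176736 -0.33070011]
0.056158446186458995 7.308678041229281 [ 0.44872613 -0.30308809]
0.05007652217804398 10.147698576752624 [ 0.44716742 -0.30100543]
0.019281143693890956 6.909474169057153 [ 0.45026205 -0.30557516]
0.0187329997649802 3.0927690078782515 [ 0.45208229 -0.32783222]
[-7.55219617e-01 -5.91620447e-03  1.57238768e+00 -4.44089210e-16
  1.57512118e+00  6.15576709e-01]
```

The rack fit leaves under 0.7 px of residual. Tongs yaw is about 9°, with leg width (58 mm) and grip width (19 mm) matching the given sizes. Next I pick up the tongs, closing across their x.

Run:
```python
from m import *
y=np.radians(9)+np.pi/2; g=[.4506,-.3167]; o=[np.pi,0,y]
ctrl.move_pose([*g,.23],o); ctrl.move_straight([*g,.117],velocity=.12,force_limit=15)
jaws.grasp(); s=ctrl.observe(); print(s["time"],s["opening"]*.087,s["finger_force"],s["ee_pos"])
ctrl.move_straight([*s["ee_pos"][:2],.315],velocity=.15)
s=ctrl.observe(); print(s["time"],s["opening"]*.087,s["contact_force"],s["moment"])
b=tf(rack,[.07,0,.145])[0]; print(b)
ctrl.move_pose([b[0],b[1],.32],[np.pi,0,rack[2]+np.pi/2]); ctrl.wait(.3)
A=[cv2.resize(imaging.grab_frame(n)[a:a+210,c:c+280],(400,300),interpolation=cv2.INTER_CUBIC) for n,a,c in(("scene",90,150),("top",60,140))]
A.append(cv2.resize(imaging.grab_frame("wrist"),(400,300)))
A.append(A[2]*0)
cv2.imwrite("pics/held.png",np.vstack([np.hstack(A[:2]),np.hstack(A[2:])])[:,:,::-1])
print(ctrl.observe()["time"],ctrl.observe()["ee_pos"],ctrl.observe()["contact_force"])
```

```text
3.7167 0.019727453500550936 29.94766481046737 [ 0.4505611  -0.31667367  0.11691509]
5.1833 0.01943804683567574 [ 0.37885842  0.97398346 -1.35938069] [ 0.01229484 -0.11382655  0.07022899]
[0.63967338 0.00363616 0.145     ]
7.025 [0.63964141 0.00323977 0.32007831] [-0.1811063  -0.28829238 -1.71999087]
```

View pics/held.png

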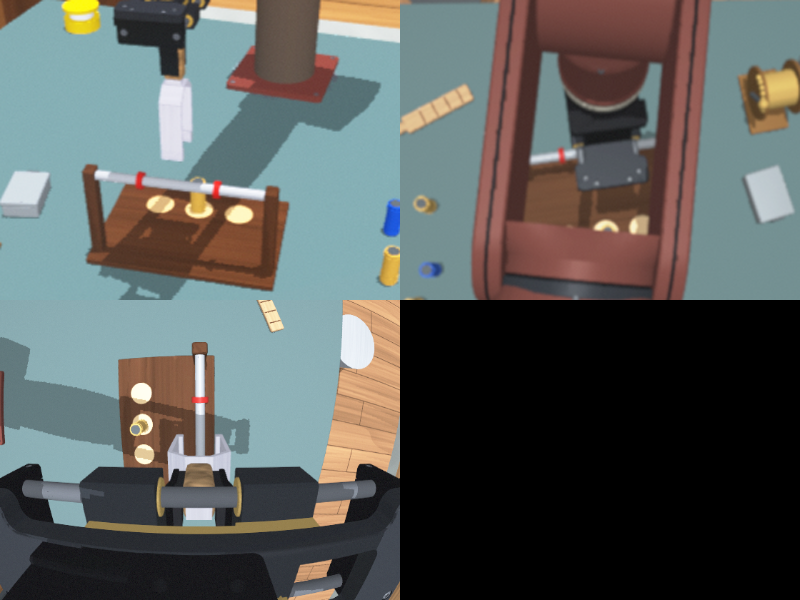

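The tongs hang square in the gripper. In the wrist view the bar (200,400) runs centrally between the legs (175 and 225). Lowering with a force stop, expecting contact at TCP z ≈ 0.173.

Run:
```python
from m import *
s=ctrl.observe(); p=s["ee_pos"][:2]
print(ctrl.move_straight([*p,.185],velocity=.1,force_limit=12), ctrl.observe()["ee_pos"])
print(ctrl.move_straight([*p,.166],velocity=.015,force_limit=3))
s=ctrl.observe(); print(s["ee_pos"],s["contact_force"],s["moment"])
A=[cv2.resize(imaging.grab_frame("scene")[130:280,190:390],(400,300),interpolation=cv2.INTER_CUBIC)]
if .169<s["ee_pos"][2]<.177:
    jaws.let_go(); ctrl.wait(.2); ctrl.move_straight([*p,.27],velocity=.1)
A.append(cv2.resize(imaging.grab_frame("scene")[130:280,190:390],(400,300),interpolation=cv2.INTER_CUBIC))
cv2.imwrite("pics/hang.png",np.hstack(A)[:,:,::-1]); print(ctrl.observe()["time"])
```

```text
False [0.64023694 0.00316768 0.18603224]
True
[0.63955215 0.00324489 0.17278353] [-0.73019159 -0.36305205  5.3518478 ] [-0.01261504 -0.03228349 -0.01839421]
12.0583
```

View pics/hang.png

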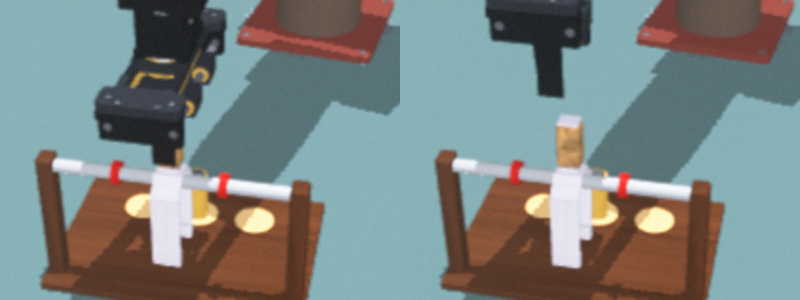

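The tongs hang on the bar between the collars, and the gripper is clear (right half: grip at (568,145), collars at (516,172) and (624,185)). Now the ferrules. I turn the tool 40° to the row, leaning outward, so the open fingers clear the middle ferrule and the tongs.

```bash
cat > f.py <<'E'
from m import *
def pick(p,yaw):
    ctrl.move_pose([*p,.28 if ctrl.observe()["ee_pos"][1]<.2 else .15],[np.pi,0,yaw])
    print("touch",ctrl.move_straight([*p,.020],velocity=.14,force_limit=12))
    jaws.grasp(); s=ctrl.observe(); print(s["time"],"width",s["opening"]*.087,s["ee_pos"])
    ctrl.move_straight([*p,.27],velocity=.2); return s["ee_pos"][2]
def place(L,yaw,zg):
    q=tf(rack,[*L,0])[0][:2]
    ctrl.move_pose([*q,.27],[np.pi,0,yaw]); ctrl.move_straight([*q,zg+.018],velocity=.15)
    ctrl.wait(.2); hit=ctrl.move_straight([*q,zg+.006],velocity=.012,force_limit=2.5)
    s=ctrl.observe(); print("landed",hit,s["ee_pos"],"expect z",zg+.01,"w",s["opening"]*.087)
    if hit and abs(s["ee_pos"][2]-zg-.01)<.004:
        jaws.let_go(); ctrl.wait(.1); ctrl.move_straight([*q,.27],velocity=.2)
    print(ctrl.observe()["time"])
E
python3 - <<'E'
from f import *
z=pick([.5751,.2955],2.386)
place([-.05,-.065],rack[2]+np.radians(50),z)
A=[cv2.resize(imaging.grab_frame("scene")[130:310,190:460],(400,267),interpolation=cv2.INTER_CUBIC)]
cv2.imwrite("pics/f1.png",A[0][:,:,::-1])
E
```

```text
touch False
16.275 width 0.023145713068850673 [0.57523028 0.29559727 0.02008338]
landed True [ 0.52807418 -0.07498123  0.02992315] expect z 0.030083375583993092 w 0.023318676361938958
24.35
```

View pics/f1.png

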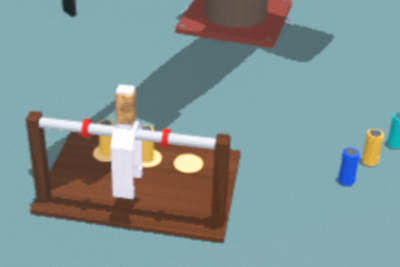

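The first ferrule stands on the right pad (105,140) and the left pad (188,163) is still free. The second one sits between blue and turquoise at (372,147).

Run:
```python
from f import *
z=pick([.4074,.3147],2.648)
place([-.05,.065],rack[2]+np.radians(130),z)
ctrl.move_pose([.185,-.597,.25],[np.pi,0,.3]); ctrl.wait(.3)
A=[cv2.resize(imaging.grab_frame(n)[a:a+150,c:c+200],(400,300),interpolation=cv2.INTER_CUBIC) for n,a,c in(("scene",130,190),("top",130,180))]
A+=[cv2.resize(imaging.grab_frame(n),(400,300)) for n in("scene","top")]
cv2.imwrite("pics/end.png",np.vstack([np.hstack(A[:2]),np.hstack(A[2:])])[:,:,::-1]); print(ctrl.observe()["time"])
for y in(.065,0,-.065): print(proj("top",tf(rack,[-.05,y,.065])))
print(proj("top",tf(rack,[[.07,0,.21],[.07,.02,.21]])))
```

```text
touch False
28.975 width 0.02344178402599982 [0.4074279  0.31472538 0.01996631]
landed True [0.51280527 0.05412928 0.02989264] expect z 0.029966308993518688 w 0.02308348920694659
36.7333
39.8167
[[256.63836701 226.07005295]]
[[284.06676313 222.22556652]]
[[311.37322025 218.39817159]]
[[277.73452862 159.12220638]
 [267.94572981 160.44328327]]
```

View pics/end.png

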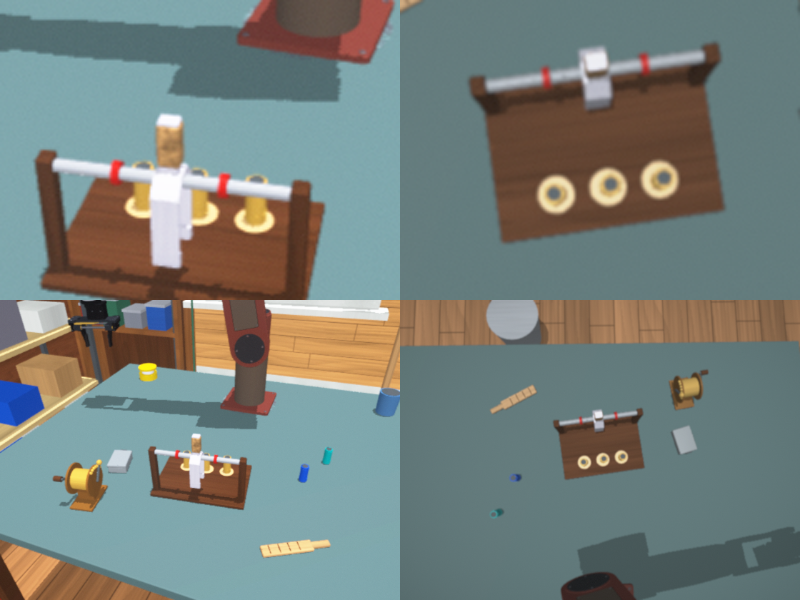

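The final pictures show all three ferrules upright on their pads (top crop (553,193), (610,184), (663,178)). The tongs are square across the bar between the collars at (595,75). Bystanders and look-alikes have not moved.

```bash
python3 -c "
from plant import ticket; print(ticket.job_done())"
```

```text
the job is handed in; nothing more can be done
None
```

The job is handed in at about 40 s of the allowed 72 s: the tongs hang square on the bar between the red collars, the two ferrules stand on the empty pads so the row of three is complete, and in the final pictures nothing else had moved.

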